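# Open the hardware case and twist the cap off the screw jar

## Robot

A 7-joint arm with a two-finger parallel gripper is mounted at the origin on the work surface; the furniture and walls round the work are solid. World frame = base frame: x ahead of the robot, y to its left, z up, the work surface at z = 0. Lengths are in m, angles in rad, forces in N, time in s.
With the tool pointing down it reaches from about 0.425 to 0.875 m from the base axis. Payload 4.7 kg.
Tool frame: the origin (TCP) lies midway between the tips of the shut fingers; the grasp point (between the pads) lies tcp_to_grasp behind it (tcp_to_grasp is the distance from the TCP to the grasp point, in m); z points along the fingers, y is the line along which they close (so a half turn about z gives the same grasp; the last joint's range is limited). The gripper opens to 85 mm and grips with 20 to 120 N. Pads are 22 mm wide; open, the fingers measure 114 mm over their backs; the gripper's body (76 mm by 85 mm) begins 54 mm behind the grasp point. The pads swing forward as they close: fully open they stand 13 mm farther back than shut.
Start: joints at [0.014, 0.321, -0.07, 1.45, 0.023, 1.371, -0.057], TCP at [0.65, -0, 0.231] pointing down, gripper open.
Joint ranges: [-2.86, 2.86], [-0.3, 2.09], [-1.38, 1.24], [0.06, 2.45], [-1.56, 4.7], [0.09, 2.05], [-2.69, 2.69]. Speed limits (rad/s): [2.57, 2.57, 3.14, 3.14, 3.14, 3.14, 3.14].

## Interface

Orientations are given as [roll, pitch, yaw] about the fixed x, y, z axes, in that order (R = Rz(yaw) Ry(pitch) Rx(roll)).
In Python, from workcell import * gives the robot as it stands.
- The arm moves only by the tool servo_tool, never from a script. Its argument "plan" is one flat list of numbers, 7 for each row, row after row: the turn, a rotation vector about the tool's x, y, z in degrees, then the shift along the tool's x, y, z in m, then the closure, from 0 (fully open) to 1 (shut). A call has exactly 8 rows; each row is the pose to reach, as a shift and turn from the pose commanded when the call began, along the tool's axes at that moment; what a row does not reach only later rows make up. A row lasts 1/10 s, in which the tool goes at most 50 mm and 8.59 degrees, less where a joint would pass 70% of its speed; a pose out of reach is approached as far as the arm can. A call with a gripper value outside its range is refused whole. The fingers move at their own pace and stop on an object; the grip force is fixed at half the most. Time passes only in rows, so rows that repeat a pose let the fingers close, or fill a call up. It gives the time, the measured TCP pose, the force, the opening and the grip force at its end, in the units of the state.
- observe(): the state, without advancing time (a new reading comes with each control period).
- grab_frame(name): name is "scene" or "side" or "wrist"; returns a dict with "frame" (480x640x3 uint8, blue, green, red), "z_map" (480x640 float32, m along the optical axis (not along the pixel's ray), 0 where there is no reading), "fov_y" (degrees; the focal length in pixels is half the picture's height over the tangent of half this angle, whatever the lens; pixels are square), "cx", "cy" (the principal point, pixels), "R" (3x3) and "t" (3): a world point X has camera coordinates R X + t. Camera axes: x right, y down, z forward; pixel columns grow to the right and rows downward; lengths in m; the calibration is good to about 2 mm. A picture is of the moment at which its call begins.
- hand_in(): hands the job in; it is judged then, once.
The state is a dict: "t": time; "q": joint angles; "joint_vel": joint speeds; "joint_torque": joint torques, N m; "tool_pos": TCP position; "orientation": TCP orientation; "ft_force": force on the tool from outside, world axes, zero at the start; "wrist_torque": the same for the moment, N m; "width": opening from 0.0 (shut) to 1.0 (fully open); "gripper_force": force on a finger pad.
Only numpy, scipy, OpenCV 4.12 (cv2) and the standard library are available. Lean on these libraries where they do the work, as an engineer would, in place of code of your own. Each camera call takes 0.05 s, during which the arm holds its last target. There are 200 camera calls.

## Task

Lift the lid of the plywood hardware case by its front handle until it rests back on its stop. Then unscrew the tight black cap of the clear square jar that stands in one of the case's front wells (the well keeps the jar from turning with it), and once the thread has let go lift the cap straight off and hold it level just above the open jar, a few centimetres at most, so that I can take out screws and you can close it again. Finish while still holding the cap there: do not put it down or let go; leave the jar down in its well and the other things where they are.

Things in the scene. Friction and masses are not known exactly. Their poses are not given: they have to be found in the camera images.
- case: plywood hardware case fixed to the bench, 150 (x) x 236 (y) mm, base rim 50 high, floor 8 thick; origin at the centre of its underside, x to its back (hinge), z up. Along the front three square wells, 68 wide, 36 deep, centres at x -33, y +76, 0, -76 mm, hold the jar, a tin and a tape roll in any order; behind them a trough with tools. The closed lid, a shell 48 deep, covers them up to 98 mm
- lid (a joint): angle of the lid (0.3 kg) about the hinge along the case's back rim, rad: 0 = closed, grows as its front is lifted, 1.75 = leaning back on its stop. Past about 1.3 it falls back on the stop by itself; below that it falls shut
- lid_handle (a point): middle of the lid's pull handle: a round horizontal steel bar 10 mm thick, 94 mm free length along the case's y, its axis 42 mm in front of the lid's front face (37 mm free for a finger: come with the fingers only part open) and, closed, 80 mm above the bench and 18 mm below the lid's top. It turns between the fingers as the lid swings. Axes: the lid's, equal to the case's when closed
- lid_hinge (a point): point on the hinge axis (along the case's y), middle of the back rim, 75 mm behind the case's centre, 50 mm above the bench; the closed handle's middle is 192 mm in front of it and 30 mm higher
- cap_center (a point): centre (half-way up) of the jar's round black ribbed cap, 54 mm across, 22 mm high, z up its axis; x lies along the jar's x while it is screwed tight. On the jar in its well its lower edge is 64 mm and its top 86 mm above the bench; with the lid open nothing within 60 mm of its axis stands higher than 53 mm, but for the jar's neck
- cap: the same cap (0.06 kg), origin at the centre of its lower edge. Right-hand thread with three lugs: unscrews counter-clockwise seen from above, stiff at first (up to about 0.4 N m), rises about 2.5 mm as it turns, comes free after about 57 degrees and can turn on to about 100, where the lugs meet a stop; once free it lifts straight off
- jar: clear square jar full of screws, 0.5 kg, body 64 mm square and 40 mm high, shoulder sloping to a neck 39 mm across; origin at the centre of its underside, z up, sides along x and y. It stands loose in its well with 2 mm of play each side, so it cannot turn but would come up if the cap were pulled while still engaged
- jar_mouth (a point): centre of the rim of the jar's mouth, 72.5 mm above the jar's underside and 80.5 mm above the bench; axes as the jar's. With the cap on, the cap's centre is about 5 mm below this point; the cap's lower edge clears the rim once its centre is more than 11 mm above it
- tin: open grey tin of screws, 66 mm across, 41 mm high, in one of the wells; origin at the centre of its underside
- tape: roll of black tape lying flat, 62 mm across, 19 mm high, in one of the wells; origin at the centre of its underside
- measure: yellow tape measure, 67 x 85 x 31 mm, lying on the bench to the right of the case; origin at the centre of its underside
- roller: spline roller, wooden handle with a small wheel at each end, 187 mm long, 31 mm high, lying along y in the back of the trough; origin at the centre of its underside
- driver: screwdriver with a thick red handle, 194 mm long, lying along y in the trough in front of the roller; origin at the centre of its underside

How it is judged:
By the outcome, as a careful person would: the job done as asked, in the order asked, and still so for the second after the job is handed in, while the arm keeps its last pose, push and grip.
It also fails if it takes over 51 s, if anything falls off the work surface, if the arm or the gripper's body presses on something with over 40 N, if the wrist force passes 120 N, or if a joint passes its speed limit or range.

## Working session

There is one attempt and no reset: what is moved stays moved. The work goes in short steps, Python scripts to look and compute and a tool call to move; the robot and the scene stay as the last step left them, time stands still between calls to the robot, and variables do not carry over. Pictures are saved under pics/ and viewed, at most 10 in all, crops included, and the job is handed in when it is done.

Besides the shell and the picture viewer there is one more tool, called after "Request:" by a JSON object that holds its "fn" and its "kwargs", one argument or row to a line. servo_tool: Moves the arm, as the interface text tells. Its arguments: {"type":"object","properties":{"plan":{"type":"array","items":{"type":"number"}}},"required":["plan"]}

```bash
mkdir -p pics; cat > h.py <<'E'
from workcell import *
import numpy as np, cv2
from scipy.spatial.transform import Rotation as Ro
def pts(f):
    z=f["z_map"]; fl=240/np.tan(np.radians(f["fov_y"]/2))
    v,u=np.mgrid[0:480,0:640]
    c=np.stack([(u-f["cx"])/fl*z,(v-f["cy"])/fl*z,z],-1)
    return (c-f["t"])@np.asarray(f["R"]), z>0
E
python3 - <<'E'
from h import *
s=observe(); print({k:np.round(v,3) for k,v in s.items()})
try: print(tcp_to_grasp)
except Exception as e: print(e)
a=grab_frame("scene");b=grab_frame("side")
np.save("pics/scene.npy",pts(a)[0]);np.save("pics/side.npy",pts(b)[0])
cv2.imwrite("pics/a.png",a["frame"]);cv2.imwrite("pics/b.png",b["frame"])
for f in(a,b): print(f["fov_y"],-np.asarray(f["R"]).T@f["t"])
E
```

```text
{'t': np.float64(0.0), 'q': array([ 0.014,  0.322, -0.07 ,  1.452,  0.023,  1.371, -0.057]), 'joint_vel': array([-0.   , -0.002,  0.   , -0.001, -0.001,  0.001,  0.001]), 'joint_torque': array([-1.0000e-03, -4.9358e+01, -3.8300e-01, -3.1433e+01,  1.3000e-02,
        1.1000e-02,  0.0000e+00]), 'tool_pos': array([ 0.649, -0.   ,  0.23 ]), 'orientation': array([-3.14 ,  0.   ,  1.571]), 'ft_force': array([ 0.181, -0.039,  0.022]), 'wrist_torque': array([ 0.047,  0.038, -0.043]), 'gripper_force': np.float64(0.0), 'width': np.float64(0.999)}
0.0187
49.24186873825998 [ 0.15466378 -0.79850449  0.83102959]
42.46810034126451 [-0.03820417  0.78683175  0.54747411]
```

View pics/a.png

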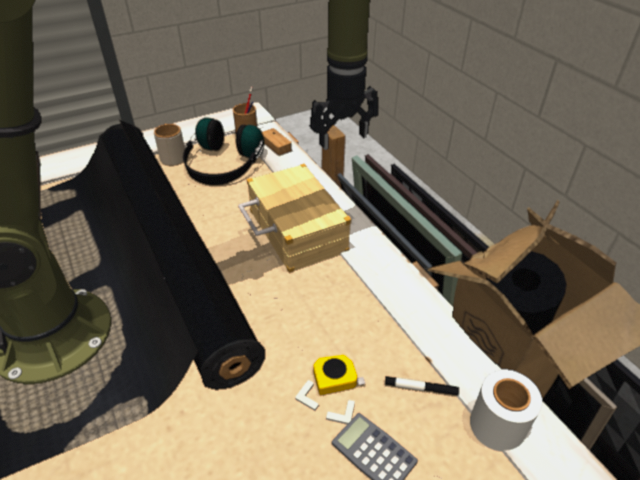

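View pics/b.png

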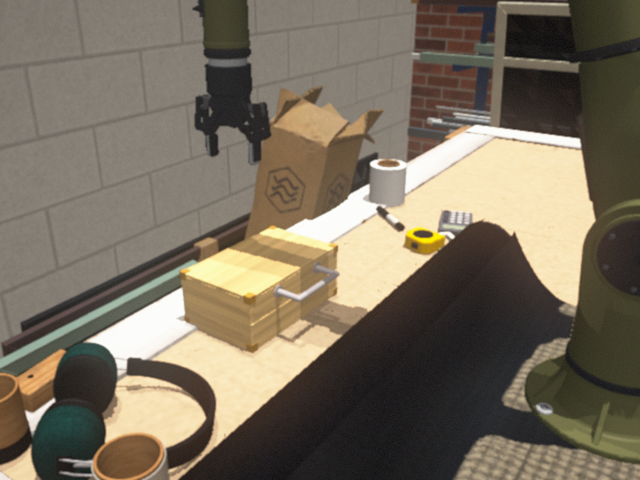

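The scene view shows the case at about (300,215) with its handle at (257,218). In the side view the case is at (260,285) and the handle at (310,285). A black roll lies between the robot and the case.

```bash
python3 - <<'E'
from h import *
P=np.load("pics/scene.npy");Q=np.load("pics/side.npy")
for n,X,(u0,v0,u1,v1) in(("scene",P,(235,150,365,280)),("side",Q,(170,215,350,355))):
    R=X[v0:v1,u0:u1].reshape(-1,3)
    T=R[(abs(R[:,2]-.098)<.005)]
    # front-of-lid separation: handle z ~.08
    r=cv2.minAreaRect((T[:,:2]*1000).astype(np.float32)); print(n,"top z",np.median(T[:,2]),len(T),r); print(np.round(cv2.boxPoints(r)))
    img=cv2.imread(f"pics/{'a' if n=='scene' else 'b'}.png")[v0:v1,u0:u1].reshape(-1,3).astype(int)
    grey=(img.max(1)-img.min(1)<40)&(R[:,2]>.06)&(R[:,2]<.095)
    H=R[grey]; print("handle",len(H),np.round(np.percentile(H,[2,25,50,75,98],axis=0),3).tolist())
R=P[130:380,80:260].reshape(-1,3); R=R[(R[:,2]>.03)&(R[:,0]<.5)&(R[:,0]>.2)]; print("roll",np.round(np.percentile(R,[2,50,98],axis=0),3).tolist())
E
```

```text
scene top z 0.09736963824191067 4450 ((556.9403686523438, 44.889129638671875), (243.18594360351562, 152.696533203125), 87.96247863769531)
[[476. -74.]
 [629. -79.]
 [638. 164.]
 [485. 169.]]
handle 337 [[0.435, -0.074, 0.068], [0.439, -0.005, 0.081], [0.452, 0.032, 0.083], [0.474, 0.094, 0.085], [0.626, 0.105, 0.088]]
side top z 0.09662392687096974 5649 ((558.8115844726562, 47.995948791503906), (242.1460723876953, 155.7682647705078), 88.14068603515625)
[[477. -70.]
 [633. -76.]
 [641. 166.]
 [485. 172.]]
handle 624 [[0.435, -0.006, 0.068], [0.439, 0.006, 0.079], [0.449, 0.067, 0.082], [0.473, 0.104, 0.083], [0.487, 0.112, 0.087]]
roll [[0.203, -0.279, 0.038], [0.266, -0.002, 0.103], [0.484, 0.488, 0.127]]
```

```bash
python3 - <<'E'
from h import *
for n in("scene","side"):
    R=np.load(f"pics/{n}.npy").reshape(-1,3); 
    for y0 in(-.03,.04,.11):
        S=R[(abs(R[:,1]-y0)<.02)&(R[:,2]>.02)&(R[:,2]<.2)&(R[:,0]>.15)&(R[:,0]<.43)]
        if len(S): print(n,y0,[(round(a,2),round(S[abs(S[:,0]-a)<.01][:,2].max(),3)) for a in np.arange(.2,.43,.02) if (abs(S[:,0]-a)<.01).any()])
E
```

```text
scene -0.03 [(np.float64(0.2), np.float64(0.083)), (np.float64(0.22), np.float64(0.11)), (np.float64(0.24), np.float64(0.113)), (np.float64(0.26), np.float64(0.116)), (np.float64(0.28), np.float64(0.136)), (np.float64(0.3), np.float64(0.124)), (np.float64(0.32), np.float64(0.11)), (np.float64(0.34), np.float64(0.076))]
scene 0.04 [(np.float64(0.2), np.float64(0.084)), (np.float64(0.22), np.float64(0.107)), (np.float64(0.24), np.float64(0.113)), (np.float64(0.26), np.float64(0.115)), (np.float64(0.28), np.float64(0.132)), (np.float64(0.3), np.float64(0.122)), (np.float64(0.32), np.float64(0.11))]
scene 0.11 [(np.float64(0.2), np.float64(0.086)), (np.float64(0.22), np.float64(0.108)), (np.float64(0.24), np.float64(0.113)), (np.float64(0.26), np.float64(0.115)), (np.float64(0.28), np.float64(0.131)), (np.float64(0.3), np.float64(0.122)), (np.float64(0.32), np.float64(0.11))]
side -0.03 [(np.float64(0.2), np.float64(0.084)), (np.float64(0.22), np.float64(0.108)), (np.float64(0.24), np.float64(0.11)), (np.float64(0.26), np.float64(0.113)), (np.float64(0.28), np.float64(0.132)), (np.float64(0.3), np.float64(0.123)), (np.float64(0.32), np.float64(0.109))]
side 0.04 [(np.float64(0.2), np.float64(0.083)), (np.float64(0.22), np.float64(0.106)), (np.float64(0.24), np.float64(0.111)), (np.float64(0.26), np.float64(0.113)), (np.float64(0.28), np.float64(0.131)), (np.float64(0.3), np.float64(0.119)), (np.float64(0.32), np.float64(0.109))]
side 0.11 [(np.float64(0.2), np.float64(0.085)), (np.float64(0.22), np.float64(0.108)), (np.float64(0.24), np.float64(0.111)), (np.float64(0.26), np.float64(0.114)), (np.float64(0.28), np.float64(0.128)), (np.float64(0.3), np.float64(0.12)), (np.float64(0.32), np.float64(0.11))]
```

Request:
{"fn": "servo_tool", "kwargs": {
  "plan": [0,0,2,0.012,-0.05,0,0.58,0,0,2,0.024,-0.1,0,0.58,0,0,2,0.036,-0.15,0.0,0.58,0,0,2,0.05,-0.2,0.0,0.58,0,0,2,0.05,-0.208,0.03,0.58,0,0,2,0.05,-0.208,0.07,0.58,0,0,2,0.05,-0.208,0.1,0.58,0,0,2,0.05,-0.208,0.1,0.58]
}}

```text
t: 0.9
tool_pos: [0.4382, 0.0495, 0.1274]
orientation: [-3.133, 0.001, 1.536]
ft_force: [0.1, 0.5, 0.3]
width: 0.421
gripper_force: 0.0
```

```bash
python3 - <<'E'
from h import *
print(np.round(observe()["tool_pos"],4))
f=grab_frame("wrist");X,ok=pts(f);cv2.imwrite("pics/c.png",f["frame"])
m=ok&(X[...,2]>.074)&(X[...,2]<.088)&(X[...,0]<.465)&(X[...,0]>.40)
S=X[m];print(len(S),np.round(np.percentile(S,[2,50,98],axis=0),4) if len(S) else 0)
T=X[ok&(abs(X[...,2]-.098)<.004)];print(np.round(np.percentile(T,[1,50,99],axis=0),4))
E
```

```text
[0.4382 0.0495 0.1274]
5785 [[ 0.4352 -0.0055  0.0807]
 [ 0.4428  0.0572  0.0846]
 [ 0.4626  0.1043  0.0864]]
[[ 0.3116 -0.0444  0.0946]
 [ 0.5228  0.0846  0.0984]
 [ 0.5869  0.1597  0.1014]]
```

View pics/c.png

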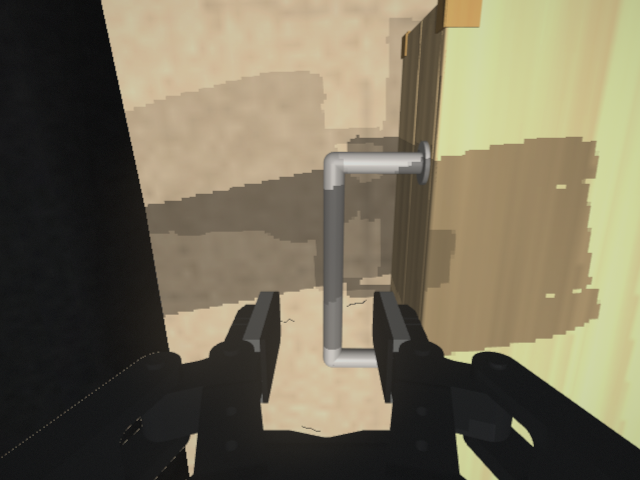

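The bar (u≈333, v 160–355) lies midway between the fingers (u 270 and 385), so I go down and close.

Request:
{"fn": "servo_tool", "kwargs": {
  "plan": [0,0,0,0,0.002,0.03,0.58,0,0,0,0,0.002,0.05,0.58,0,0,0,0,0.002,0.066,0.58,0,0,0,0,0.002,0.066,0.58,0,0,0,0,0.002,0.066,1,0,0,0,0,0.002,0.066,1,0,0,0,0,0.002,0.066,1,0,0,0,0,0.002,0.066,1]
}}

```text
t: 1.75
tool_pos: [0.4412, 0.0502, 0.0667]
orientation: [-3.135, 0.0, 1.536]
ft_force: [-10.7, 0.8, 8.9]
width: 0.09
gripper_force: 58.7
```

Request:
{"fn": "servo_tool", "kwargs": {
  "plan": [0,0,0,0,0.003,-0.02,1,0,0,0,0,0.008,-0.036,1,0,0,0,0,0.014,-0.052,1,0,0,0,0,0.022,-0.067,1,0,0,0,0,0.031,-0.082,1,0,0,0,0,0.041,-0.095,1,0,0,0,0,0.052,-0.108,1,0,0,0,0,0.064,-0.12,1]
}}

```text
t: 2.55
tool_pos: [0.5065, 0.0477, 0.1873]
orientation: [-3.138, 0.0, 1.536]
ft_force: [-2.9, 0.2, -0.1]
width: 0.085
gripper_force: 58.4
```

Request:
{"fn": "servo_tool", "kwargs": {
  "plan": [0,0,0,0,0.022,-0.016,1,0,0,0,0,0.045,-0.03,1,0,0,0,0,0.071,-0.039,1,0,0,0,0,0.097,-0.045,1,0,0,0,0,0.124,-0.048,1,0,0,0,0,0.151,-0.046,1,0,0,0,0,0.171,-0.043,1,0,0,0,0,0.183,-0.039,1]
}}

```text
t: 3.35
tool_pos: [0.6931, 0.0407, 0.2269]
orientation: [3.138, 0.0, 1.535]
ft_force: [-0.9, 0.3, 4.5]
width: 0.087
gripper_force: 60.9
```

Request:
{"fn": "servo_tool", "kwargs": {
  "plan": [0,0,0,0,0,0,0.4,0,0,0,0,0,0,0.4,0,0,0,0,0,-0.04,0.4,0,0,0,0,0,-0.09,0.4,0,0,0,0,-0.05,-0.09,0,0,0,0,0,-0.1,-0.09,0,0,0,0,0,-0.15,-0.08,0,0,0,0,0,-0.19,-0.07,0]
}}

```text
t: 4.15
tool_pos: [0.4978, 0.0484, 0.2949]
orientation: [3.14, -0.0, 1.537]
ft_force: [-0.0, 0.0, 0.3]
width: 0.998
gripper_force: 0.0
```

```bash
python3 - <<'E'
from h import *
s=observe();print(np.round(s["tool_pos"],4),s["ft_force"])
for n in("scene","wrist"):
    f=grab_frame(n);X,ok=pts(f);np.save(f"pics/{n}2.npy",X);cv2.imwrite(f"pics/{n}2.png",f["frame"])
    S=f["frame"].astype(int)
    m=ok&(abs(X[...,2]-.086)<.004)&(S.max(-1)<90)&(abs(X[...,0]-.525)<.08)&(abs(X[...,1]-.046)<.13)
    T=X[m];print(n,len(T),np.round(np.percentile(T,[2,50,98],axis=0),4) if len(T) else 0)
a=cv2.imread("pics/scene2.png")[100:340,200:420];b=cv2.imread("pics/wrist2.png")
cv2.imwrite("pics/d.png",np.hstack([cv2.resize(a,(367,400)),cv2.resize(b,(433,325))[:,:] if 0 else cv2.copyMakeBorder(cv2.resize(b,(433,325)),0,75,0,0,0)]))
E
```

```text
[0.4978 0.0484 0.2949] [-0.01504679  0.0210245   0.32953064]
scene 348 [[ 0.4961 -0.0573  0.0827]
 [ 0.5196 -0.0333  0.0865]
 [ 0.5445 -0.0073  0.0896]]
wrist 2463 [[ 0.4974 -0.0534  0.0845]
 [ 0.5216 -0.0286  0.0877]
 [ 0.5456 -0.0051  0.0893]]
```

View pics/d.png

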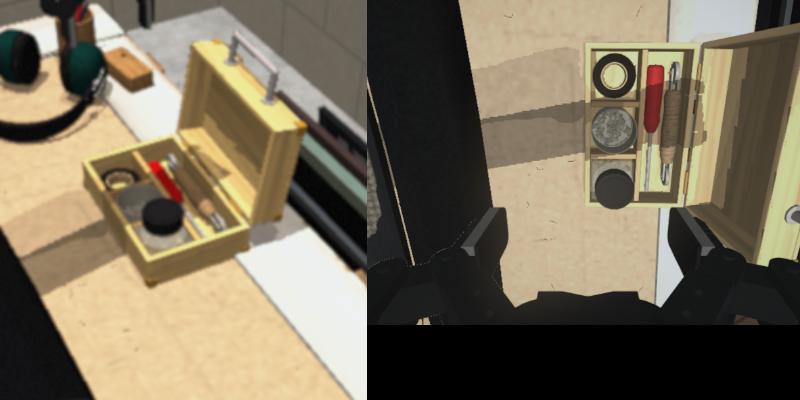

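The lid is fully back and the jar is in the right-hand well, with its cap at about (162,215) in the left crop. The cap centre is about (0.5215, -0.030).

Request:
{"fn": "servo_tool", "kwargs": {
  "plan": [0,0,0,-0.045,0.015,0.01,0,0,0,0,-0.078,0.026,0.04,0,0,0,0,-0.078,0.026,0.085,0,0,0,0,-0.078,0.026,0.13,0,0,0,0,-0.078,0.026,0.165,0,0,0,0,-0.078,0.026,0.185,0,0,0,0,-0.078,0.026,0.185,0,0,0,0,-0.078,0.026,0.185,0]
}}

```text
t: 5.05
tool_pos: [0.5247, -0.0308, 0.1103]
orientation: [3.141, -0.0, 1.536]
ft_force: [0.2, -0.8, 0.2]
width: 0.999
gripper_force: 0.0
```

```bash
python3 - <<'E'
from h import *
s=observe();print(np.round(s["tool_pos"],4),np.round(s["q"],2))
f=grab_frame("wrist");X,ok=pts(f);cv2.imwrite("pics/e.png",f["frame"])
S=f["frame"].astype(int)
m=ok&(abs(X[...,2]-.086)<.005)&(S.max(-1)<90)&(np.hypot(X[...,0]-.5215,X[...,1]+.03)<.033)
T=X[m];print(len(T),np.round(np.percentile(T,[1,50,99],axis=0),4) if len(T) else 0)
if len(T): print(cv2.minEnclosingCircle((T[:,:2]*1000).astype(np.float32)))
E
```

```text
[ 0.5247 -0.0308  0.1103] [ 0.05  0.16 -0.04  1.91  0.01  1.08 -0.03]
10804 [[ 0.4968 -0.0547  0.0828]
 [ 0.5219 -0.0281  0.0877]
 [ 0.5469 -0.0043  0.0892]]
((521.5220336914062, -30.554479598999023), 27.650657653808594)
```

View pics/e.png

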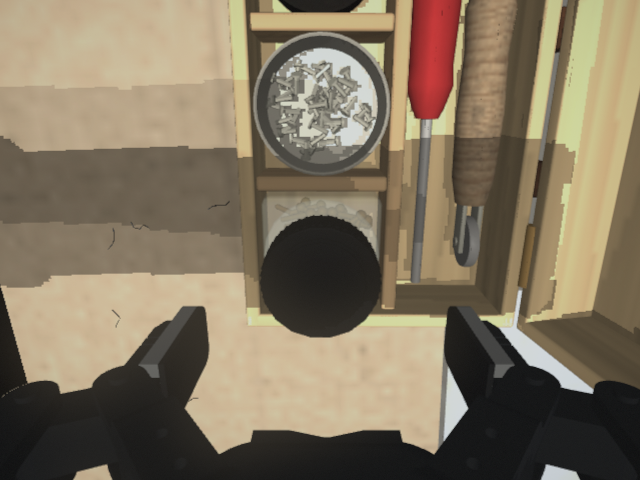

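The cap at (320,275) is centred between the pads to within 3 mm. I descend and grip it.

Request:
{"fn": "servo_tool", "kwargs": {
  "plan": [0,0,0,0,-0.003,0.02,0,0,0,0,0,-0.003,0.04,0,0,0,0,0,-0.003,0.057,0,0,0,0,0,-0.003,0.057,0,0,0,0,0,-0.003,0.057,1,0,0,0,0,-0.003,0.057,1,0,0,0,0,-0.003,0.057,1,0,0,0,0,-0.003,0.057,1]
}}

```text
t: 5.9
tool_pos: [0.5221, -0.0308, 0.0542]
orientation: [3.14, 0.0, 1.536]
ft_force: [-2.2, 0.5, 5.4]
width: 0.61
gripper_force: 61.7
```

Request:
{"fn": "servo_tool", "kwargs": {
  "plan": [0,0,-4,0,0,0,1,0,0,-10,0,0,-0.001,1,0,0,-17,0,0,-0.001,1,0,0,-25,0,0,-0.002,1,0,0,-33,0,0,-0.002,1,0,0,-41,0,0,-0.002,1,0,0,-49,0,0,-0.003,1,0,0,-56,0,0,-0.003,1]
}}

```text
t: 6.7
tool_pos: [0.5226, -0.0308, 0.0563]
orientation: [3.14, 0.003, 2.518]
ft_force: [2.6, -0.1, -0.7]
width: 0.608
gripper_force: 64.3
```

Request:
{"fn": "servo_tool", "kwargs": {
  "plan": [0,0,-5,0,0,0,1,0,0,-10,0,0,0,1,0,0,-15,0,0,0,1,0,0,-20,0,0,0,1,0,0,-25,0,0,0,1,0,0,-26,0,0,0,1,0,0,-26,0,0,0,1,0,0,-26,0,0,0,1]
}}

```text
t: 7.5
tool_pos: [0.523, -0.0303, 0.0565]
orientation: [3.14, 0.004, 2.966]
ft_force: [3.3, 2.2, 2.0]
width: 0.612
gripper_force: 64.6
```

```bash
python3 - <<'E'
from h import *
s=observe();print({k:np.round(s[k],3) for k in("tool_pos","orientation","ft_force","wrist_torque","width","gripper_force")})
E
```

```text
{'tool_pos': array([ 0.523, -0.03 ,  0.057]), 'orientation': array([3.14 , 0.004, 2.966]), 'ft_force': array([3.339, 2.196, 2.033]), 'wrist_torque': array([ 0.497, -0.877, -0.028]), 'width': np.float64(0.612), 'gripper_force': np.float64(64.589)}
```

Now a small lift as a test: if the thread were still engaged, the jar's 5 N would show in the force.

Request:
{"fn": "servo_tool", "kwargs": {
  "plan": [0,0,0,0,0,-0.001,1,0,0,0,0,0,-0.002,1,0,0,0,0,0,-0.003,1,0,0,0,0,0,-0.004,1,0,0,0,0,0,-0.005,1,0,0,0,0,0,-0.005,1,0,0,0,0,0,-0.005,1,0,0,0,0,0,-0.005,1]
}}

```text
t: 8.3
tool_pos: [0.5206, -0.0311, 0.06]
orientation: [-3.141, -0.001, 2.967]
ft_force: [1.0, -0.3, -1.8]
width: 0.605
gripper_force: 64.3
```

```bash
python3 - <<'E'
from h import *
f=grab_frame("scene");g=grab_frame("side")
cv2.imwrite("pics/f.png",np.hstack([cv2.resize(f["frame"][170:290,230:350],(400,400),interpolation=2),cv2.resize(g["frame"][220:360,230:370],(400,400),interpolation=2)]))
E
```

```text
(no output)
```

View pics/f.png

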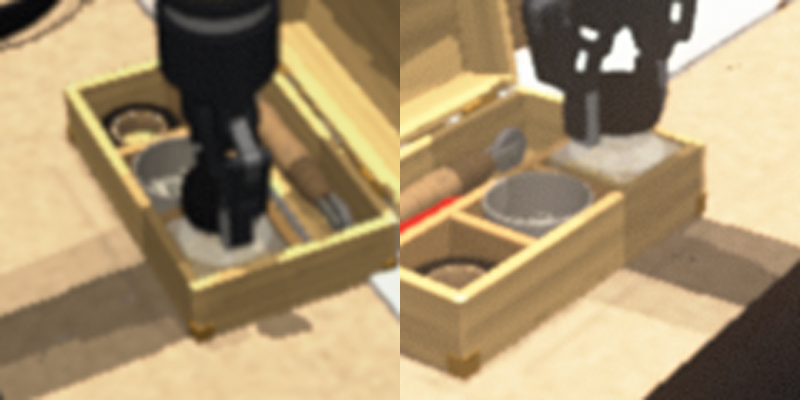

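The jar is still down in its well (left (225,235), right (615,155)) and the force is only about -2 N, well short of the jar's weight, so the cap is free. Lifting on.

Request:
{"fn": "servo_tool", "kwargs": {
  "plan": [0,0,0,0,0,-0.003,1,0,0,0,0,0,-0.007,1,0,0,0,0,0,-0.012,1,0,0,0,0,0,-0.017,1,0,0,0,0,0,-0.022,1,0,0,0,0,0,-0.026,1,0,0,0,0,0,-0.026,1,0,0,0,0,0,-0.026,1]
}}

```text
t: 9.2
tool_pos: [0.5212, -0.0309, 0.0864]
orientation: [-3.142, 0.0, 2.967]
ft_force: [0.2, 0.1, -0.9]
width: 0.607
gripper_force: 64.2
```

```bash
python3 - <<'E'
from h import *
s=observe();print({k:np.round(s[k],3) for k in("t","tool_pos","ft_force","gripper_force","joint_vel")})
f=grab_frame("scene");g=grab_frame("side")
cv2.imwrite("pics/g.png",np.hstack([cv2.resize(f["frame"][170:290,230:350],(400,400),interpolation=2),cv2.resize(g["frame"][220:360,230:370],(400,400),interpolation=2)]))
E
```

```text
{'t': np.float64(9.2), 'tool_pos': array([ 0.521, -0.031,  0.086]), 'ft_force': array([ 0.217,  0.137, -0.887]), 'gripper_force': np.float64(64.234), 'joint_vel': array([-0.001,  0.006, -0.001,  0.005,  0.   , -0.003,  0.   ])}
```

View pics/g.png

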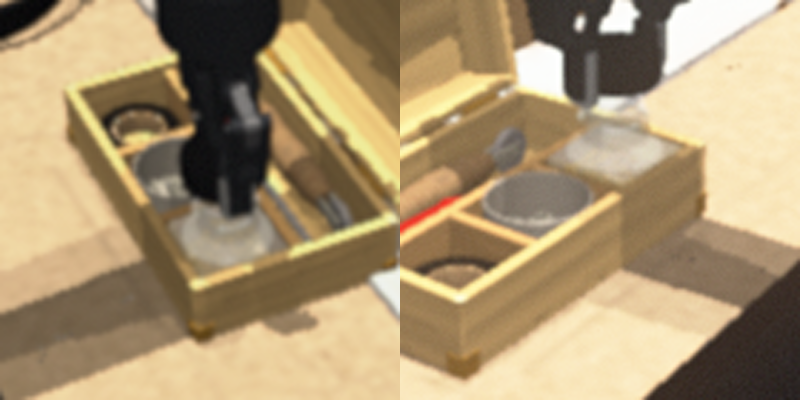

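The neck is now bare, with the cap held level above it and the jar still down (right view, neck at (625,110)). I'll add 5 mm of margin, then hand in.

Request:
{"fn": "servo_tool", "kwargs": {
  "plan": [0,0,0,0,0,-0.003,1,0,0,0,0,0,-0.005,1,0,0,0,0,0,-0.005,1,0,0,0,0,0,-0.005,1,0,0,0,0,0,-0.005,1,0,0,0,0,0,-0.005,1,0,0,0,0,0,-0.005,1,0,0,0,0,0,-0.005,1]
}}

```text
t: 10.1
tool_pos: [0.5212, -0.0308, 0.0913]
orientation: [-3.142, 0.0, 2.967]
ft_force: [-0.3, -0.0, -0.0]
width: 0.609
gripper_force: 64.2
```

```bash
python3 -c "
from workcell import *
print(observe()['tool_pos'],hand_in())"
```

```text
the job is handed in; nothing more can be done
[ 0.52123298 -0.03084786  0.09131156] None
```

The lid is resting back on its stop, and the cap is unscrewed and held level about 2 cm above the open jar, which is still in its well; the job was handed in at about 10 s.

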